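# Change the table stove over to the other gas line

## Task

The table stove is running on the blue gas line: please change it over to the yellow one. The two valve levers are interlocked so that only one can be open at a time and the open one blocks the other: throw the blue lever fully back to closed first, then throw the yellow lever fully open, and let go. Never force the yellow lever while it is still blocked, and leave the bowl and the bottle beside the valves standing where they are.

Things in the scene. Friction and masses are not known exactly. Their poses are not given: they have to be found in the camera images.
- blue_valve: Fixed blue foot plate 110x70x10 mm carrying the blue lever; it stands 100 mm beside the yellow valve (left or right) on an aluminium block 160x230x35 mm turned up to 20 degrees. Origin: centre of the plate's underside, 35 mm above the table; x to the stove, away from the robot; z up. Lever hinge: parallel to y, 30 mm above the origin; the steel cam round it reaches 60 mm from its axis.
- blue_lever (a joint): Blue lever angle q, rad: 0 closed (leans to the robot, stop), 1.0 open (leans away, stop). Starts near 1, stays where left, moves at about 3 N. Above about 0.15 it blocks the yellow lever. Steel rod with a blue grip bar, 22 mm thick, 50 mm long, parallel to y; bar centre 110 mm from the hinge, at x = 110 sin(q-0.5), z = 30 + 110 cos(q-0.5) mm from the valve's origin.
- yellow_valve: The yellow valve: the same shape, size, origin and axes as the blue one, yellow plate and grip bar. Between the two valves a red pin in a steel bridge (up to 120 mm above the table) is the interlock: it need not be touched.
- yellow_lever (a joint): Yellow lever angle q, rad: the same lever and meaning as the blue one. Starts near 0 (closed). While the blue lever is not closed it meets the interlock after about 0.2 rad; once free, about 3 N at the bar moves it, a few N more where it shifts the pin.
- bowl: Blue ceramic bowl, 110 mm wide and 50 mm high, standing beside the valves (at the right, about 0.24 m from the middle of the block). Origin: centre of its underside. To be left alone.
- bottle: Pale see-through bottle with a white label and a blue cap, 60 mm wide and 190 mm tall, standing beside the valves (at the left, about 0.26 m from the middle of the block). Origin: centre of its underside. To be left alone.

How it is judged (in metres and radians):
On the way, in this order (a step that is already met when the one before it is completed fails the run):
1. the blue lever is thrown back to closed while the yellow one is still closed (value of joint blue_lever below 0.12 rad and value of joint yellow_lever below 0.3 rad), for 0.2 s.
2. the yellow lever is thrown open with the blue one closed (value of joint yellow_lever above 0.85 rad and value of joint blue_lever below 0.15 rad), for 0.2 s.
At the end, for the whole second after the job is handed in: The blue lever stands closed (below 0.15 rad), the yellow lever stands open (above 0.85 rad), and the bowl and the bottle are within 30 mm of where they stood (all of step 2 and distance of each of bowl, bottle from where it was at the start of the episode below 0.03 m); the robot touches nothing.
It fails at once if the yellow lever is forced (more than 20 N) while the blue one is still open (value of joint blue_lever above 0.2 rad and (contact force between yellow_valve and the fingers above 20 N or contact force between yellow_valve and the arm above 20 N)).
It fails at once if the bowl or the bottle is knocked over (angle between any of bowl, bottle's own z axis and vertical above 0.5 rad).
It also fails if it takes over 40 s, if anything falls off the work surface, if the arm or the gripper's body presses on something with over 40 N, if the wrist force passes 120 N, or if a joint passes its speed limit or range.

## Robot

A 6-joint arm with a two-finger parallel gripper is mounted at the origin on the work surface. World frame = base frame: x ahead of the robot, y to its left, z up, the work surface at z = 0. Lengths are in m, angles in degrees, forces in N, time in s.
With the tool pointing down it reaches from about 0.275 to 0.975 m from the base axis. Payload 8.4 kg.
Tool frame: the origin (TCP) lies at the very end of the fingers, on their centre line; the grasp point (between the pads) lies 19 mm behind it; y points along the fingers, x is the direction in which the jaws open and shut, and the axes are right-handed (so a half turn about y gives the same grasp; the last joint's range is limited). The gripper opens to 92 mm and grips with 3 to 60 N. Pads are 20 mm wide; open, the fingers measure 128 mm over their backs; the gripper's body (75 mm by 189 mm) begins 69 mm behind the grasp point.
Start: joints at [-65.054, 20.225, 93.587, -0, 66.188, -0.138], TCP at [0.265, -0.566, 0.215] pointing down, gripper open.
Joint ranges: [-150.9, 150.9], [-52.94, 120.26], [3.33, 152.33], [-74.26, 254.26], [0, 154.13], [-172.89, 172.89]. Speed limits (degrees/s): [127.2, 127.2, 159.86, 180, 180, 180].

## Interface

Orientations are given as a 3x3 rotation matrix whose columns are the frame's x, y, z axes.
In Python, from station import status, cams, order gives the robot as it stands.
- The arm moves only by the tool play_rows, never from a script. Its argument "moves" is one flat list of numbers, 7 for each row, row after row: the turn, a rotation vector about the tool's x, y, z in rad, then the shift along the tool's x, y, z in cm, then the closure in counts, from 0 (fully open) to 255 (shut). In form: [ax, ay, az, dx, dy, dz, claw, ax, ay, az, dx, dy, dz, claw, ...]. A call has 1 to 10 rows; each row shifts and turns the commanded pose from where the row before left it, along the tool's axes as they then stand; what a row does not reach is not made up. A row lasts 1/12 s, in which the tool goes at most 41.7 mm and 7.16 degrees, less where a joint would pass 70% of its speed; a pose out of reach is approached as far as the arm can. A call is refused whole if a number of a shift passes 4.17 or a number of a turn 0.125, either way. A call with a gripper value outside its range is refused whole. The fingers move at their own pace and stop on an object; "force" is the grip in N (left out, the last holds). Time passes only in rows, so rows that do not move let the fingers close. It gives the time, the measured TCP pose, the force and the opening at its end, in the units of the state.
- status.observe(): the state, without advancing time (a new reading comes with each control period).
- cams.grab_frame(name): name is "side" or "top" or "wrist"; returns a dict with "pixels" (420x560x3 uint8, red, green, blue), "K" (3x3 intrinsics, pixels), "R" (3x3) and "t" (3): a world point X has camera coordinates R X + t; the wrist camera has in their place "T_tool_cam" (4x4, takes a point from camera to tool coordinates, whose origin is the TCP and whose axes are the tool frame's). Camera axes: x right, y down, z forward; pixel columns grow to the right and rows downward; lengths in m; the calibration is good to about 2 mm. A picture is of the moment at which its call begins: read the wrist's pose just before it. There is no depth.
- order.close_job(): hands the job in, once; it reports no verdict.
The state is a dict: "time_s": time; "joint_positions": joint angles; "qvel": joint speeds; "tau": joint torques, N m; "ee_pos": TCP position; "orientation": TCP orientation; "ft_force": force on the tool from outside, world axes, zero at the start; "ft_torque": the same for the moment, N m; "gripper_width": finger opening in m.
Only numpy, scipy, OpenCV 4.12 (cv2) and the standard library are available. Lean on these libraries where they do the work, as an engineer would, in place of code of your own. Each camera call takes 0.05 s, during which the arm holds its last target. There are 200 camera calls.

## Working session

There is one attempt and no reset: what is moved stays moved. The work goes in short steps, Python scripts to look and compute and a tool call to move; the robot and the scene stay as the last step left them, time stands still between calls to the robot, and variables do not carry over. Pictures are saved under pics/ and viewed, about 8 in all and at most 12, crops included, and the job is handed in when it is done.

Besides the shell and the picture viewer there is one more tool, called by a JSON object that holds its "method" and its "body", one argument or row to a line. play_rows: Moves the arm, as the interface text tells. Its arguments: {"type":"object","properties":{"moves":{"type":"array","items":{"type":"number"}},"force":{"type":"number"}},"required":["moves"]}

```bash
mkdir -p pics
cat > h.py <<'E'
import numpy as np, cv2
from station import status, cams, order
def snap(n,f):
    s=status.observe(); g=cams.grab_frame(n)
    cv2.imwrite('pics/'+f,g['pixels'][:,:,::-1]); return s,g
def ray(g,u,v):
    R=np.array(g['R']);t=np.array(g['t']);K=np.array(g['K'])
    c=-R.T@t; d=R.T@np.linalg.inv(K)@np.array([u,v,1.]); return c,d/np.linalg.norm(d)
def onz(g,u,v,z):
    c,d=ray(g,u,v); return c+d*(z-c[2])/d[2]
E
python3 - <<'E'
from h import *
import pickle
for n in ['top','side']:
    s,g=snap(n,n+'0.png'); pickle.dump(g,open(n+'0.pkl','wb'))
    c,d=ray(g,280,210); print(n,c.round(3),d.round(3))
print(s)
a=cv2.imread('pics/top0.png');b=cv2.imread('pics/side0.png')
E
```

```text
top [0.468 0.063 1.035] [ 0.091  0.006 -0.996]
side [-0.084  0.753  0.617] [ 0.588 -0.646 -0.487]
{'time_s': 0.05, 'joint_positions': array([-6.50532872e+01,  2.02608458e+01,  9.36297730e+01, -2.88693244e-04,
        6.61865020e+01, -1.38219894e-01]), 'qvel': array([ 0.06410768, -0.11558238,  0.00219524,  0.04059766,  0.04138931,
        0.01135578]), 'tau': array([-6.60440928e-04, -5.95436132e+01, -3.35276914e+01,  7.01913773e-02,
        1.83528475e-02, -1.63267011e-06]), 'ee_pos': array([ 0.2647583 , -0.56560493,  0.21387637]), 'orientation': array([[ 4.23962727e-01, -5.71894208e-04,  9.05679457e-01],
       [-9.05678637e-01,  1.21848577e-03,  4.23963113e-01],
       [-1.34601958e-03, -9.99999094e-01, -1.35981762e-06]]), 'ft_force': array([ 0.47674616,  0.73688823, -0.10592492]), 'ft_torque': array([ 0.00334745, -0.02076447,  0.03265658]), 'gripper_width': 0.09208665293887686}
```

View pics/top0.png

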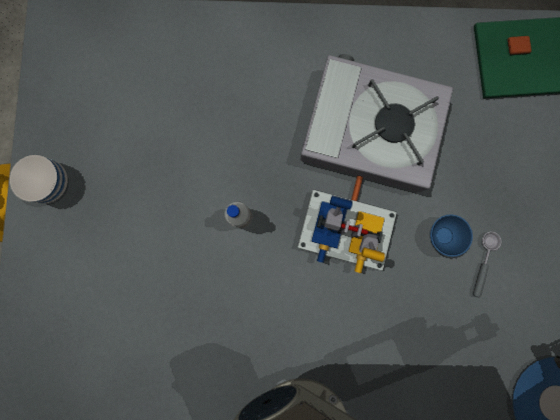

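View pics/side0.png

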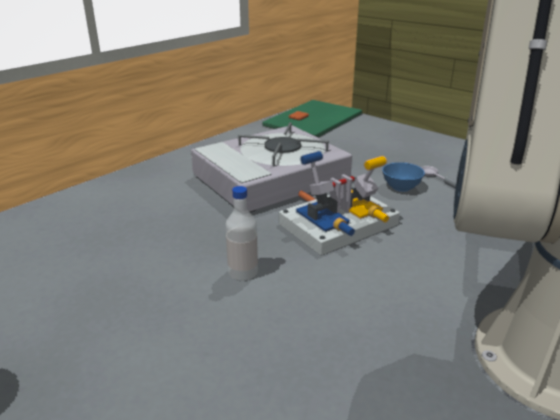

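The top view shows the block at about (348,230), with the blue valve on the left and the yellow one on the right. The blue bar is near (340,203) and the yellow bar near (358,246). The side view shows the blue bar at (312,158) and the yellow bar at (375,162).

```bash
cat > m.py <<'E'
from h import *
import pickle
T=pickle.load(open('top0.pkl','rb'));S=pickle.load(open('side0.pkl','rb'))
def comps(g,lo,hi,box):
    h=cv2.cvtColor(g['pixels'],cv2.COLOR_RGB2HSV); m=cv2.inRange(h,lo,hi)
    k=np.zeros_like(m);x0,y0,x1,y1=box;k[y0:y1,x0:x1]=m[y0:y1,x0:x1]
    n,_,st,c=cv2.connectedComponentsWithStats(k)
    return [(st[i].tolist(),c[i].round(1).tolist()) for i in range(1,n) if st[i][4]>25]
B=((105,120,40),(125,255,255));Y=((15,150,90),(32,255,255))
for nm,g,box in(('top',T,(290,180,410,285)),('side',S,(270,140,410,250))):
    for cn,c in(('b',B),('y',Y)): print(nm,cn,comps(g,*c,box))
h=cv2.cvtColor(T['pixels'],cv2.COLOR_RGB2HSV); m=np.zeros((420,560),np.uint8)
m[188:275,292:405]=cv2.inRange(h,(0,0,150),(180,50,255))[188:275,292:405]
p=cv2.findNonZero(m); r=cv2.minAreaRect(p); bx=cv2.boxPoints(r); print(r)
w=np.array([onz(T,*q,0.035) for q in bx]);print(w.round(4),w.mean(0).round(4),np.linalg.norm(np.diff(w,axis=0),axis=1))
a=cv2.resize(cv2.cvtColor(T['pixels'],cv2.COLOR_RGB2BGR)[180:285,290:410],None,fx=4,fy=4,interpolation=2)
b=cv2.resize(cv2.cvtColor(S['pixels'],cv2.COLOR_RGB2BGR)[145:250,275:405],None,fx=2.4,fy=4*.6,interpolation=2)
o=np.zeros((420,480+312,3),np.uint8);o[:,:480]=a;o[:252,480:]=b;cv2.imwrite('pics/crop.png',o)
E
python3 m.py
```

```text
top b [([312, 196, 40, 52, 791], [329.8, 222.2]), ([317, 250, 9, 12, 75], [321.1, 255.7])]
top y [([355, 212, 29, 21, 395], [369.8, 221.9]), ([349, 237, 36, 36, 487], [363.4, 253.6]), ([319, 245, 9, 5, 35], [323.4, 247.0])]
side b [([302, 152, 20, 11, 136], [311.2, 157.0]), ([384, 164, 26, 17, 341], [398.7, 171.5]), ([297, 206, 51, 24, 439], [321.5, 217.4]), ([340, 223, 13, 11, 90], [346.0, 228.1])]
side y [([365, 156, 21, 14, 183], [374.9, 162.3]), ([349, 197, 40, 25, 503], [366.8, 209.2]), ([335, 219, 7, 9, 31], [337.3, 222.3])]
((347.3131408691406, 229.62277221679688), (86.94257354736328, 59.348236083984375), 15.068489074707031)
[[ 0.4636  0.0194  0.035 ]
 [ 0.616  -0.0178  0.035 ]
 [ 0.5624 -0.2409  0.035 ]
 [ 0.4115 -0.2005  0.035 ]] [ 0.5134 -0.1099  0.035 ] [0.15693211 0.22953247 0.15620649]
```

View pics/crop.png

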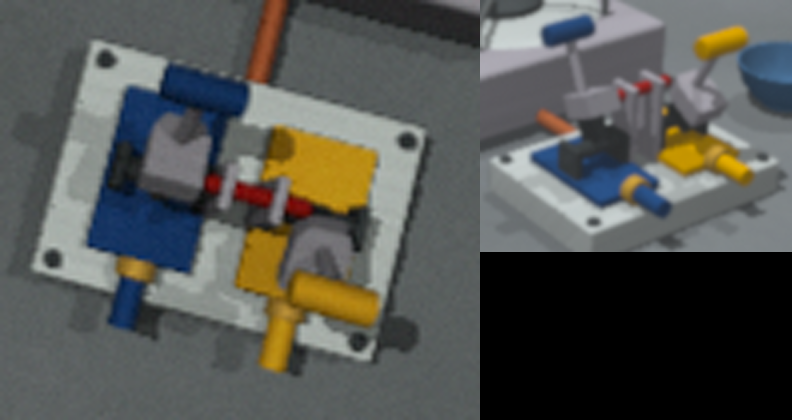

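The crop shows the blue bar's centre at top (341.2,202.3) and side (311.2,157). The yellow bar's centre is at top (373.8,254.7) and side (374.9,162.3). I'll triangulate both bars now.

```bash
cat >> h.py <<'E'
def tri(g1,p1,g2,p2):
    c1,d1=ray(g1,*p1);c2,d2=ray(g2,*p2)
    s=np.linalg.lstsq(np.c_[d1,-d2],c2-c1,rcond=None)[0]
    a=c1+s[0]*d1;b=c2+s[1]*d2; return (a+b)/2,np.linalg.norm(a-b)
yaw=np.deg2rad(-14.)
def go(target):
    "remaining turn (rad, tool axes) to tool-down with tool x at yaw, and shift in tool cm before/after turn"
    from scipy.spatial.transform import Rotation as Ro
    s=status.observe();R=np.array(s['orientation']);c,n=np.cos(yaw),np.sin(yaw)
    Rt=np.array([[c,0,-n],[n,0,c],[0,-1,0]]).astype(float)
    Rt[:,2]=np.cross(Rt[:,0],Rt[:,1])
    d=(np.array(target)-s['ee_pos'])*100
    print('pos',s['ee_pos'].round(4),'turn',Ro.from_matrix(R.T@Rt).as_rotvec().round(3),'shift now',(R.T@d).round(2),'after turn',(Rt.T@d).round(2),'F',s['ft_force'].round(1),'t',s['time_s'])
E
python3 - <<'E'
from h import *
import pickle
T=pickle.load(open('top0.pkl','rb'));S=pickle.load(open('side0.pkl','rb'))
pb,eb=tri(T,(341.2,202.3),S,(311.2,157)); py,ey=tri(T,(373.8,254.7),S,(374.9,162.3))
print(pb,eb,py,ey)
bl=[onz(T,290+u/4,180+v/4,.1615) for u,v in((165,82),(246,98),(293,286),(377,312))]
for i in(0,2):
    d=bl[i]-bl[i+1]; print('bar yaw',np.rad2deg(np.arctan2(-d[0],d[1])))
w=[onz(T,290+u/4,180+v/4,.035) for u,v in((92,40),(426,128),(374,360),(34,270))]
w=np.array(w);print(w.round(4),w.mean(0))
for i,j in((0,3),(1,2)):
    d=w[i]-w[j];print('yaw',np.rad2deg(np.arctan2(d[1],d[0])))
for i,j in((0,1),(3,2)):
    d=w[i]-w[j];print('yaw',np.rad2deg(np.arctan2(-d[0],d[1])))
go([pb[0],pb[1],.26])
E
```

```text
[ 0.57074177 -0.07165738  0.16506495] 0.0035118837984260244 [ 0.45388219 -0.14756601  0.16224359] 0.005266723422888199
bar yaw -9.55049397909222
bar yaw -15.493319297615953
[[ 0.6151 -0.0176  0.035 ]
 [ 0.5631 -0.2396  0.035 ]
 [ 0.4106 -0.2055  0.035 ]
 [ 0.4623  0.0171  0.035 ]] [ 0.51277187 -0.11141505  0.035     ]
yaw -12.786027923775281
yaw -12.616668460428613
yaw -13.196546359140946
yaw -13.069920648615062
pos [ 0.2648 -0.5657  0.214 ] turn [-0.001 -0.889 -0.001] shift now [-31.78  -4.56  48.65] after turn [17.74 -4.6  55.33] F [ 0.   0.1 -0.2] t 0.1
```

{"method": "play_rows", "body": {
  "moves": [0,-0.113,0,0,-0.6,0,130,0,-0.113,0,0,-0.6,0,130,0,-0.113,0,0,-0.6,0,130,0,-0.113,0,0,-0.6,0,130,0,-0.113,0,0,-0.6,0,130,0,-0.113,0,0,-0.6,0,130,0,-0.113,0,0,-0.6,0,130,0,-0.113,0,0,-0.6,0,130,0,0,0,0,0,0,130],
  "force": 20
}}

```text
time_s: 0.85
ee_pos: [0.2651, -0.5664, 0.2634]
orientation: [[0.975, 0.0, 0.222], [-0.222, -0.001, 0.975], [0.001, -1.0, -0.001]]
ft_force: [-0.2, 0.0, -0.7]
gripper_width: 0.0452
```

```bash
sed -i 's/deg2rad(-14.)/deg2rad(-13.)/' h.py; python3 -c "
from h import *
go([.573,-.073,.262]);print(status.observe()['gripper_width'])"
```

```text
pos [ 0.2651 -0.5664  0.2634] turn [0.001 0.003 0.001] shift now [19.06  0.11 54.95] after turn [18.9   0.14 55.  ] F [-0.2  0.  -0.7] t 0.85
0.04520213683320384
```

{"method": "play_rows", "body": {
  "moves": [0,0,0,1.05,0,3.05,130,0,0,0,1.05,0,3.05,130,0,0,0,1.05,0,3.05,130,0,0,0,1.05,0,3.05,130,0,0,0,1.05,0,3.05,130,0,0,0,1.05,0,3.05,130,0,0,0,1.05,0,3.05,130,0,0,0,1.05,0,3.05,130,0,0,0,1.05,0,3.05,130,0,0,0,1.05,0,3.05,130]
}}

```text
time_s: 1.68
ee_pos: [0.4368, -0.2913, 0.2621]
orientation: [[0.973, -0.0, 0.231], [-0.231, 0.0, 0.973], [-0.001, -1.0, 0.0]]
ft_force: [-0.1, -0.2, -0.2]
gripper_width: 0.0447
```

{"method": "play_rows", "body": {
  "moves": [0,0,0,1.05,0,3.05,130,0,0,0,1.05,0,3.05,130,0,0,0,1.05,0,3.05,130,0,0,0,1.05,0,3.05,130,0,0,0,1.05,0,3.05,130,0,0,0,1.05,0,3.05,130,0,0,0,1.05,0,3.05,130,0,0,0,1.05,0,3.05,130,0,0,0,0,0,0,130,0,0,0,0,0,0,130]
}}

```text
time_s: 2.52
ee_pos: [0.5738, -0.073, 0.2618]
orientation: [[0.974, -0.001, 0.228], [-0.228, 0.0, 0.974], [-0.001, -1.0, -0.0]]
ft_force: [-0.5, 0.0, 0.5]
gripper_width: 0.045
```

Run:
```python
from h import *
go([.573,-.073,.262])
s,g=snap('wrist','w1.png')
K=np.array(g['K']);T=np.array(g['T_tool_cam']);R=np.array(s['orientation'])
Rwc=R@T[:3,:3];c=R@T[:3,3]+s['ee_pos'];g['R']=Rwc.T;g['t']=-Rwc.T@c
import pickle;pickle.dump(g,open('w1.pkl','wb'));print(c)
for p in([.5754,-.0746,.1615],[.4502,-.1483,.1615],s['ee_pos'].tolist()):
    x=K@(g['R']@np.array(p)+g['t']);print(x[:2]/x[2])
```

```text
pos [ 0.5738 -0.073   0.2618] turn [ 0.    -0.003 -0.001] shift now [-0.08 -0.02 -0.02] after turn [-0.08 -0.02 -0.02] F [-0.5  0.   0.5] t 2.5167
[ 0.58905788 -0.00989871  0.43157952]
[280.96091864 212.85921936]
[165.60228553 319.46762161]
[278.38999663 254.43537146]
```

View pics/w1.png

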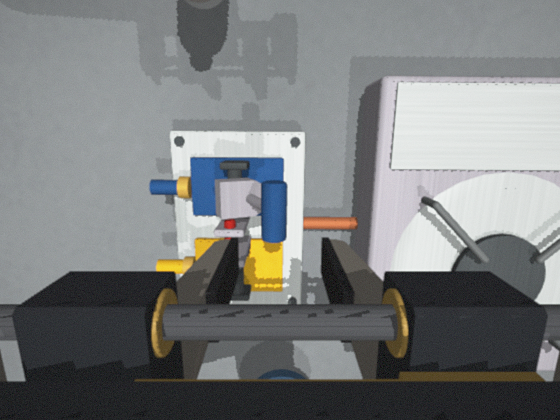

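The wrist view shows the blue bar at about (274,211), with the tool centred roughly above it and the jaws either side. That puts blue q at about 0.94. I'll descend around the bar with the jaws still open.

{"method": "play_rows", "body": {
  "moves": [0,0,0,-0.4,1.8,0,130,0,0,0,0,1.8,0,130,0,0,0,0,1.8,0,130,0,0,0,0,1.8,0,130,0,0,0,0,1.8,0,130,0,0,0,0,1.8,0,130,0,0,0,0,0,0,130,0,0,0,0,0,0,130]
}}

```text
time_s: 3.23
ee_pos: [0.5685, -0.0744, 0.154]
orientation: [[0.973, -0.002, 0.229], [-0.229, 0.0, 0.973], [-0.002, -1.0, -0.0]]
ft_force: [-0.1, -0.5, 1.1]
gripper_width: 0.0451
```

{"method": "play_rows", "body": {
  "moves": [0,0,0,-0.6,0,0,130,0,0,0,-0.6,0,0,130,0,0,0,-0.6,-0.25,0,130,0,0,0,-0.6,-0.2,0,130,0,0,0,-0.6,-0.2,0,130,0,0,0,-0.6,-0.15,0,130,0,0,0,-0.6,-0.1,0,130,0,0,0,-0.6,-0.1,0,130,0,0,0,-0.6,0,0,130,0,0,0,-0.6,0,0,130]
}}

```text
time_s: 4.07
ee_pos: [0.5105, -0.0595, 0.1645]
orientation: [[0.974, -0.0, 0.227], [-0.227, 0.0, 0.974], [-0.0, -1.0, 0.0]]
ft_force: [2.4, -1.9, 0.7]
gripper_width: 0.0453
```

{"method": "play_rows", "body": {
  "moves": [0,0,0,-0.6,0,0,130,0,0,0,-0.6,0.05,0,130,0,0,0,-0.6,0.1,0,130,0,0,0,-0.6,0.15,0,130,0,0,0,-0.6,0.2,0,130,0,0,0,-0.6,0.25,0,130,0,0,0,-0.6,0.25,0,130,0,0,0,-0.5,0.3,0,130,0,0,0,0,0,0,130]
}}

```text
time_s: 4.82
ee_pos: [0.4636, -0.0488, 0.1507]
orientation: [[0.974, -0.003, 0.227], [-0.227, 0.0, 0.974], [-0.003, -1.0, -0.0]]
ft_force: [-0.0, -0.0, -0.4]
gripper_width: 0.0449
```

Run:
```python
from h import *
import pickle
go([.5241-.064*.974,-.0627+.064*.225,.1515])
s,g=snap('side','s2.png')
b=cv2.resize(cv2.imread('pics/s2.png')[110:260,240:420],None,fx=4,fy=4,interpolation=2);cv2.imwrite('pics/s2c.png',b)
```

```text
pos [ 0.4636 -0.0488  0.1507] turn [ 0.    -0.002 -0.003] shift now [-0.19 -0.08  0.01] after turn [-0.19 -0.08  0.01] F [-0.  -0.  -0.4] t 4.8167
```

View pics/s2c.png

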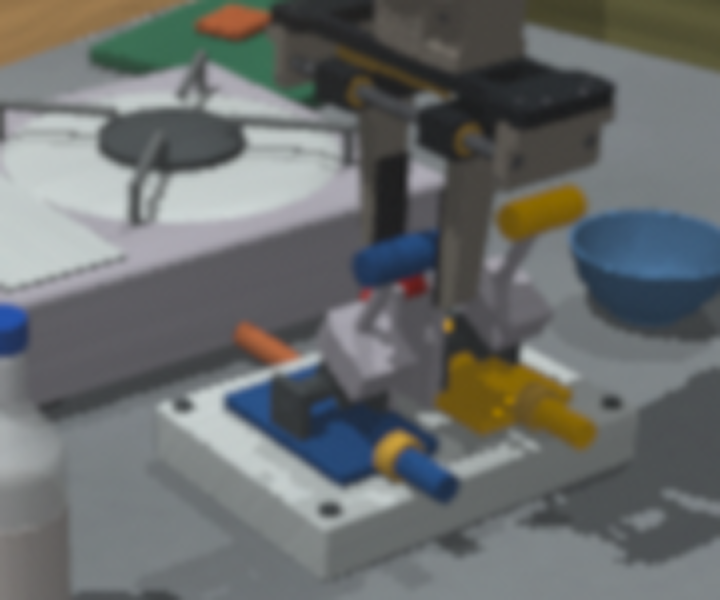

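The crop shows the blue lever leaning to the robot, parallel to the yellow one, between the jaws at about (395,258). I'll press gently until the stop shows in the force reading.

{"method": "play_rows", "body": {
  "moves": [0,0,0,-0.15,0.08,0,130,0,0,0,-0.15,0.05,0,130,0,0,0,0,0,0,130]
}}

```text
time_s: 5.12
ee_pos: [0.4627, -0.0484, 0.1502]
orientation: [[0.974, 0.0, 0.227], [-0.227, -0.0, 0.974], [0.0, -1.0, -0.0]]
ft_force: [0.7, 0.1, -0.6]
gripper_width: 0.0455
```

{"method": "play_rows", "body": {
  "moves": [0,0,0,-0.2,0,0,130,0,0,0,-0.2,0,0,130,0,0,0,0,0,0,130,0,0,0,0,0,0,130]
}}

```text
time_s: 5.45
ee_pos: [0.4615, -0.0481, 0.1509]
orientation: [[0.974, 0.006, 0.227], [-0.227, -0.001, 0.974], [0.006, -1.0, 0.0]]
ft_force: [10.1, -2.1, -7.1]
gripper_width: 0.0455
```

Force rose to 10 N with the tool where q=0 predicts, so the blue lever is at its stop. Next I back off to centre, lift, and move over the yellow bar.

{"method": "play_rows", "body": {
  "moves": [0,0,0,0.6,0,0,130,0,0,0,0.6,0,0,130,0,0,0,0,-1.8,0,130,0,0,0,0,-2,0,130,0,0,0,0,-2,0,130,0,0,0,0,-2,0,130,0,0,0,0,-2,0,130,0,0,0,0,-1,0,130,0,0,0,0,0,0,130]
}}

```text
time_s: 6.2
ee_pos: [0.4717, -0.0504, 0.2602]
orientation: [[0.974, 0.003, 0.227], [-0.227, -0.0, 0.974], [0.003, -1.0, 0.0]]
ft_force: [1.1, -0.4, -0.7]
gripper_width: 0.045
```

Run:
```python
from h import *
go([.453,-.149,.262])
s,g=snap('wrist','w2.png')
K=np.array(g['K']);T=np.array(g['T_tool_cam']);R=np.array(s['orientation'])
Rwc=R@T[:3,:3];c=R@T[:3,3]+s['ee_pos'];g['R']=Rwc.T;g['t']=-Rwc.T@c
for p in([.5241-.0527*.974,-.0627+.0527*.225,.1615],[.5241-.0463*.974,-.0627+.0463*.225,.1647],[.4502,-.1483,.1615]):
    x=K@(g['R']@np.array(p)+g['t']);print(x[:2]/x[2])
```

```text
pos [ 0.4717 -0.0504  0.2602] turn [-0.    -0.002  0.003] shift now [  0.42  -0.18 -10.03] after turn [  0.4   -0.18 -10.03] F [ 1.1 -0.4 -0.7] t 6.2
[279.64315139 212.26465335]
[287.39515012 213.15635264]
[279.71709715 319.40505577]
```

View pics/w2.png

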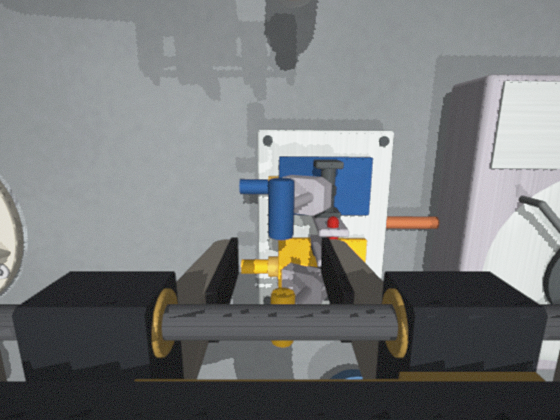

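The wrist view shows the blue bar at (281,209), where q=0 predicts (279.6,212), so the blue lever is closed. The yellow bar is at x≈283. Moving over the yellow bar and descending.

{"method": "play_rows", "body": {
  "moves": [0,0,0,0.1,0,-2,130,0,0,0,0.1,0,-2,130,0,0,0,0.1,0,-2,130,0,0,0,0.1,0,-2,130,0,0,0,0,0,-2,130,0,0,0,0,0,0,130,0,0,0,0,0,0,130]
}}

```text
time_s: 6.83
ee_pos: [0.4508, -0.1488, 0.2568]
orientation: [[0.973, -0.002, 0.229], [-0.229, 0.001, 0.973], [-0.002, -1.0, 0.0]]
ft_force: [-0.1, 0.2, -0.1]
gripper_width: 0.0451
```

{"method": "play_rows", "body": {
  "moves": [0,0,0,0,1.8,0,130,0,0,0,0,1.8,0,130,0,0,0,0,1.8,0,130,0,0,0,0,1.8,0,130,0,0,0,0,1.8,0,130,0,0,0,0,1.7,0,130,0,0,0,0,0,0,130,0,0,0,0,0,0,130]
}}

```text
time_s: 7.5
ee_pos: [0.4509, -0.1475, 0.1504]
orientation: [[0.974, -0.003, 0.226], [-0.226, 0.001, 0.974], [-0.003, -1.0, 0.0]]
ft_force: [0.5, -0.2, 0.2]
gripper_width: 0.0451
```

{"method": "play_rows", "body": {
  "moves": [0,0,0,0.6,0,0,130,0,0,0,0.6,0,0,130,0,0,0,0.6,-0.3,0,130,0,0,0,0.6,-0.25,0,130,0,0,0,0.6,-0.2,0,130,0,0,0,0.6,-0.2,0,130]
}}

```text
time_s: 8.0
ee_pos: [0.4875, -0.1569, 0.1616]
orientation: [[0.974, 0.001, 0.227], [-0.227, -0.0, 0.974], [0.001, -1.0, -0.0]]
ft_force: [-2.7, -0.1, 1.9]
gripper_width: 0.0453
```

{"method": "play_rows", "body": {
  "moves": [0,0,0,0.6,-0.15,0,130,0,0,0,0.6,-0.1,0,130,0,0,0,0.6,-0.05,0,130,0,0,0,0.6,0,0,130,0,0,0,0.6,0,0,130]
}}

```text
time_s: 8.42
ee_pos: [0.5166, -0.1637, 0.1638]
orientation: [[0.974, 0.0, 0.227], [-0.227, -0.0, 0.974], [0.0, -1.0, -0.0]]
ft_force: [-1.8, 0.6, 1.1]
gripper_width: 0.0453
```

Run:
```python
from h import *
go([.5016+.0642*.974,-.1601-.0642*.225,.1515])
```

```text
pos [ 0.5166 -0.1637  0.1638] turn [ 0.    -0.002  0.   ] shift now [4.88 1.23 0.02] after turn [4.88 1.23 0.01] F [-1.8  0.6  1.1] t 8.4167
```

{"method": "play_rows", "body": {
  "moves": [0,0,0,0.6,0,0,130,0,0,0,0.6,0.05,0,130,0,0,0,0.6,0.1,0,130,0,0,0,0.6,0.15,0,130,0,0,0,0.6,0.2,0,130,0,0,0,0.6,0.2,0,130,0,0,0,0.6,0.25,0,130,0,0,0,0.5,0.25,0,130,0,0,0,0.2,0.1,0,130,0,0,0,0,0,0,130]
}}

```text
time_s: 9.25
ee_pos: [0.5634, -0.1746, 0.1503]
orientation: [[0.974, -0.002, 0.227], [-0.227, 0.0, 0.974], [-0.002, -1.0, 0.0]]
ft_force: [-2.5, -0.4, 0.3]
gripper_width: 0.0452
```

{"method": "play_rows", "body": {
  "moves": [0,0,0,0.2,0,0,130,0,0,0,0.1,0,0,130,0,0,0,0,0,0,130]
}}

```text
time_s: 9.5
ee_pos: [0.5636, -0.1746, 0.1501]
orientation: [[0.974, -0.006, 0.227], [-0.227, 0.002, 0.974], [-0.006, -1.0, 0.0]]
ft_force: [-11.0, 2.5, 5.9]
gripper_width: 0.0452
```

The yellow lever is at its stop: 11 N, at the predicted position. Centring the jaws, then lifting off.

{"method": "play_rows", "body": {
  "moves": [0,0,0,-0.7,0,0,130,0,0,0,-0.7,0,0,130,0,0,0,0,-1.8,0,130,0,0,0,0,-2,0,130,0,0,0,0,-2,0,130,0,0,0,0,-2,0,130,0,0,0,0,-2,0,130,0,0,0,0,-2,0,130,0,0,0,0,-2,0,130,0,0,0,0,0,0,130]
}}

```text
time_s: 10.33
ee_pos: [0.5549, -0.1727, 0.2931]
orientation: [[0.974, 0.007, 0.227], [-0.227, -0.002, 0.974], [0.007, -1.0, -0.0]]
ft_force: [0.7, 0.5, 0.6]
gripper_width: 0.0448
```

Run:
```python
from h import *
s,g=snap('side','s3.png'); print(s['ee_pos'],s['ft_force'])
cv2.imwrite('pics/s3c.png',cv2.resize(cv2.imread('pics/s3.png')[130:290,210:440],None,fx=3.3,fy=3.3,interpolation=2))
```

```text
[ 0.55489503 -0.17272812  0.29307298] [0.73979101 0.47602823 0.64460907]
```

View pics/s3c.png

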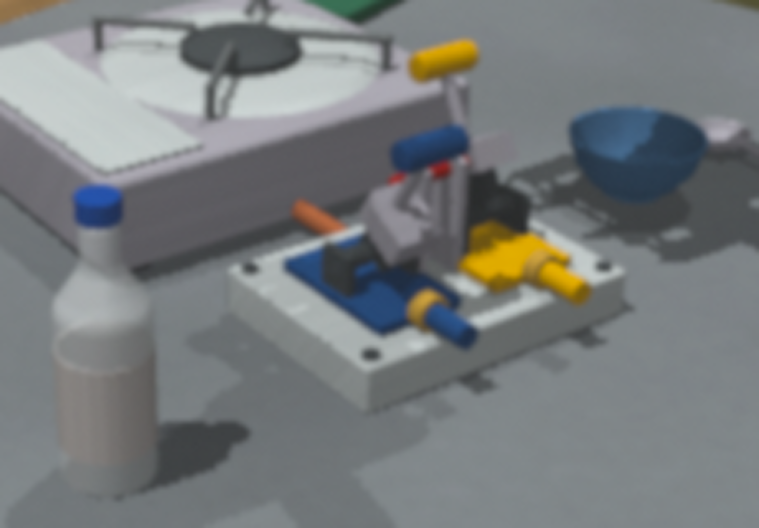

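The picture shows the yellow bar leaning away at crop (445,60), the blue bar toward the robot at (430,147), and the bowl and bottle standing. One last numeric check of the two angles, then I hand in if they agree.

Run:
```python
from h import *
import pickle
S=pickle.load(open('side0.pkl','rb'));K,R,t=(np.array(S[k]) for k in('K','R','t'))
a=np.array([.974,-.225,0])
ok=True
for n,o,p in(('b',[.5241,-.0627,.035],(340.3,174.5)),('y',[.5016,-.1601,.035],(344.8,148.2))):
    qs=np.arange(-.1,1.15,.01);e=[]
    for q in qs:
        x=K@(R@(np.array(o)+a*.11*np.sin(q-.5)+[0,0,.03+.11*np.cos(q-.5)])+t);e.append(np.hypot(*(x[:2]/x[2]-p)))
    q=qs[np.argmin(e)];print(n,q,min(e)); ok&=(q<.13 if n=='b' else q>.87)
if ok: print('closing',order.close_job())
```

```text
b 0.019999999999999934 1.8950524244327323
y 1.0299999999999994 0.36289141035582134
the job is handed in; nothing more can be done
closing None
```

The stove is changed over to the yellow line: the blue lever is closed, the yellow lever is open, and the job was handed in about 10.4 s into the run. No verdict is reported, so the results below are from my own checks.

- **Moves:** I straddled the blue bar with half-open jaws and pulled it back to its closed stop, where the force rose to about 10 N. I then pushed the yellow bar to its open stop, reaching about 11 N. After that I centred the jaws and lifted clear.
- **Lever angles:** the last side picture gave blue q ≈ 0.02 and yellow q ≈ 1.03. The yellow figure is slightly past its 1.0 stop, which is measurement error.
- **Force and contact:** nothing was touching the tool at the end, with about 1 N reading on the wrist. The yellow lever was not touched until the blue one was closed.
- **Bowl and bottle:** both are standing in the last picture and the arm never contacted them, though I did not measure their positions numerically.

No check failed. The only small disagreements were 2–5 mm in the first sighting of the bars.

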